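Shim a rocking pearl balance with a bamboo wedge

ROBOT

A 7-joint arm with a two-finger parallel gripper is mounted at the origin on a cart in front of the work surface, level with it; the furniture and walls round the work are solid. World frame = base frame: x ahead of the robot, y to its left, z up, the work surface at z = 0. Lengths are in m, angles in rad, forces in N, time in s.
With the tool pointing down it reaches from about 0.35 to 0.775 m from the base axis. Payload 3.1 kg.
Tool frame: the origin (TCP) lies at the very end of the fingers, on their centre line; the grasp point (between the pads) lies 19 mm behind it (robot.tcp_to_grasp is the distance from the TCP to the grasp point, in m); x points along the fingers, z is the direction in which the jaws open and shut, and the axes are right-handed (so a half turn about x gives the same grasp; the last joint's range is limited). The gripper opens to 85 mm and grips with 20 to 120 N. Pads are 22 mm wide; open, the fingers measure 114 mm over their backs; the gripper's body (76 mm by 85 mm) begins 54 mm behind the grasp point. The pads swing forward as they close: fully open they stand 13 mm farther back than shut.
Start: joints at [-1.174, 0.311, 0.014, 1.512, -0.004, 1.319, -0.027], TCP at [0.234, 0.498, 0.208] pointing down, gripper open.
Joint ranges: [-2.7, 2.7], [-0.3, 1.91], [-1.27, 1.3], [0.12, 2.57], [-1.44, 4.58], [0.2, 2.03], [-3.05, 3.05]. Speed limits (rad/s): [2.79, 2.79, 3.14, 3.14, 3.14, 3.14, 3.14].

INTERFACE

Orientations are given as [roll, pitch, yaw] about the fixed x, y, z axes, in that order (R = Rz(yaw) Ry(pitch) Rx(roll)).
In Python, from workcell import monitor, camera, get_calibration, close_job, robot gives the robot as it stands.
- The arm moves only by the shell command python3 -m crank 'ROWS' [OPENING] [FORCE]. ROWS is JSON, a list of rows, each a list of 2 entries, a list of its own where there are three numbers: the shift along the tool's x, y, z in cm, then the turn, a rotation vector about the tool's x, y, z in degrees. A call has 1 to 12 rows; each row shifts and turns the commanded pose from where the row before left it, along the tool's axes as they then stand; what a row does not reach is not made up. A row lasts 1/12 s, in which the tool goes at most 41.7 mm and 7.16 degrees, less where a joint would pass 70% of its speed; a pose out of reach is approached as far as the arm can. A call with a gripper value outside its range is refused whole. OPENING is the opening in per cent of the stroke, from 0 (shut) to 100 (fully open), set as the call begins (- or left out, the last holds). The fingers move at their own pace and stop on an object; FORCE is the grip in N (left out, the last holds). Time passes only in rows, so rows that do not move let the fingers close. It gives the time, the measured TCP pose, the force and the opening at its end, in the units of the state.
- monitor.observe(): the state, without advancing time (a new reading comes with each control period).
- camera(name): name is "scene" or "top"; returns (picture, depth): 400x640x3 uint8, red, green, blue; 400x640 float32, m along the optical axis (not along the pixel's ray), 0 where there is no reading.
- get_calibration(name): a dict with "fx", "fy", "cx", "cy" (pixels), "k1" (the pictures are not rectified: a ray, as slopes to the right and down, at radius r is drawn at 1 + k1 r^2 times it, then the intrinsics apply), "extrinsics" (4x4, takes a point from camera to world coordinates). Camera axes: x right, y up, looking along -z (the intrinsics and any distortion apply to the point x, -y, -z); pixel columns grow to the right and rows downward; lengths in m; the calibration is good to about 2 mm. A picture is of the moment at which its call begins. get_calibration takes no time and is no camera call.
- close_job(): hands the job in, once; it reports no verdict.
The state is a dict: "t": time; "qpos": joint angles; "joint_vel": joint speeds; "joint_torque": joint torques, N m; "position": TCP position; "tcp_rot": TCP orientation; "wrist_force": force on the tool from outside, world axes, zero at the start; "ft_torque": the same for the moment, N m; "grip_width": finger opening in m.
Only numpy, scipy, OpenCV 4.12 (cv2) and the standard library are available. Lean on these libraries where they do the work, as an engineer would, in place of code of your own. Each camera call takes 0.05 s, during which the arm holds its last target. There are 200 camera calls.

TASK

The pearl balance rocks because its front right foot has lost its rubber cap and hangs short of the table. Without picking anything up, push the bamboo wedge that lies beside it, thin end first, under that short foot until it is snug and the rocking stops, but do not jack the balance off its other feet or shift it. Then prove it: press down firmly but carefully with the fingertips on the corner of the balance directly above that foot, see that it no longer dips, and leave the wedge jammed in place and everything else undisturbed.

Things in the scene. Friction and masses are not known exactly. Their poses are not given: they have to be found in the camera images.
- balance: white bench balance, 210 mm front to back (x) by 170 wide (y) by 66 high, about 4 kg, loose on four feet; origin: centre of its underside at table level, +x to its rear, +y to its left (display and keys face the robot). Its shell is 16 to 40 mm above the table at the edges. Three black rubber-capped feet carry it level; over 15 N sideways would slide it
- short_foot (a point): the front right foot of the balance, a bare steel stud 19 mm across, flat below, ending 5 mm above the table: centre of its underside. It stands 10.5 mm in from the right side (own -y) of the balance. Until it is shimmed, a press of 2 to 4 N on the corner above makes it dip 5 mm (0.05 rad)
- corner (a point): the place to press: on top of the flat front right shoulder of the balance, straight above the short foot, 40 mm above the table; the shoulder is 39 mm wide (own y). Press with 6 to 15 N
- wedge: pale bamboo wedge, 60 mm long, 14 wide, 11 high at the thick and 1.2 at the thin end (rising evenly: 5 mm thick 22 mm from the thin end), 20 g, flat on the table to the right of the short foot, thin end roughly toward it; origin: centre of its underside, own -y to the thin end. It slides at a touch, takes a push of a few newtons to tighten and stays jammed by friction
- wedge_thin_end (a point): middle of the thin edge of that wedge, on the table
- wedge_thick_end (a point): centre of the upright face (14 x 11 mm) of the thick end of that wedge, 5.5 mm above its underside: push here
- pearl_dish: clear round dish of pearls, 60 mm across, 14 mm high, standing on the steel pan of the balance (pan 112 mm across, top 66 mm high); it stays there; origin at the centre of its underside
- glass_dish: round glass dish, 90 mm across, 62 mm high, on the table to the left of the balance; leave alone; origin at the centre of its underside
- iodine_vial: small vial with a black cap, 28 mm across, 59 mm high, on the table in front, to the left; leave alone; origin at the centre of its underside
Not all that is in view belongs to the job. Leave any blue look-alike of the wedge alone.

How it is judged:
By the outcome, as a careful person would: the job done as asked, in the order asked, and still so for the second after the job is handed in, with the robot touching nothing.
It also fails if it takes over 67 s, if anything falls off the work surface, if the arm or the gripper's body presses on something with over 40 N, if the wrist force passes 120 N, or if a joint passes its speed limit or range.

## Working session

There is one attempt and no reset: what is moved stays moved. The work goes in short steps, Python scripts to look and compute and a shell command to move; the robot and the scene stay as the last step left them, time stands still between calls to the robot, and variables do not carry over. Pictures are saved under pics/ and viewed, about 8 in all and at most 12, crops included, and the job is handed in when it is done.

```bash
ls; mkdir -p pics
cat > h.py <<'E'
import numpy as np, cv2
from workcell import monitor, camera, get_calibration, robot
def ray(name,u,v):
    c=get_calibration(name);K=np.array([[c['fx'],0,c['cx']],[0,c['fy'],c['cy']],[0,0,1.]])
    p=cv2.undistortPoints(np.array([[[u,v]]],float),K,np.array([c['k1'],0,0,0,0.]))[0,0]
    E=np.array(c['extrinsics']);return E[:3,3],E[:3,:3]@np.array([p[0],-p[1],-1])
def onz(name,u,v,z):
    o,d=ray(name,u,v);return o+d*(z-o[2])/d[2]
def shot(name,f):
    im,d=camera(name);cv2.imwrite(f'pics/{f}.png',im[:,:,::-1]);np.save(f'pics/{f}.npy',d);return im,d
E
python3 - <<'E'
from h import *
shot('top','top0');shot('scene','sc0');s=monitor.observe();print(s)
for n in('top','scene'):print(get_calibration(n))
E
```

```text
pics
{'t': 0.1, 'qpos': array([-1.17366364,  0.31162877,  0.01399805,  1.51289837, -0.00438202,
        1.31922361, -0.02718228]), 'joint_vel': array([-0.00105236, -0.00127654, -0.00115942, -0.00364959,  0.00059224,
        0.00110251, -0.0007138 ]), 'joint_torque': array([ 7.36153470e-04, -3.80859733e+01,  1.46774962e-01, -2.31244165e+01,
        1.24445750e-02,  8.02864437e-03,  1.19906576e-05]), 'position': array([0.23338142, 0.49724277, 0.20683841]), 'tcp_rot': array([-3.09088531,  1.56866862, -1.95882776]), 'wrist_force': array([-0.26295149, -0.04041167,  0.05867648]), 'ft_torque': array([-0.00533191,  0.00853783,  0.01136663]), 'grip_width': 0.08537704823135424}
{'fx': 367.3225516450073, 'fy': 367.3225516450073, 'cx': 313.56841106589263, 'cy': 195.31819622658935, 'k1': 0.01956634644892728, 'extrinsics': array([[ 0.00996848,  0.99761847, -0.06824974,  0.42016277],
       [-0.99986617,  0.00905897, -0.01362272, -0.00990461],
       [-0.01297201,  0.0683764 ,  0.99757526,  0.9320319 ],
       [ 0.        ,  0.        ,  0.        ,  1.        ]])}
{'fx': 465.33892021143555, 'fy': 465.33892021143555, 'cx': 314.1323091687352, 'cy': 197.55746094019415, 'k1': -0.06316485262196503, 'extrinsics': array([[ 0.91641615,  0.24860287, -0.31365275,  0.22236648],
       [-0.40021328,  0.56279346, -0.72325158, -0.6369426 ],
       [-0.0032807 ,  0.78832743,  0.61524719,  0.58315534],
       [ 0.        ,  0.        ,  0.        ,  1.        ]])}
```

View pics/top0.png

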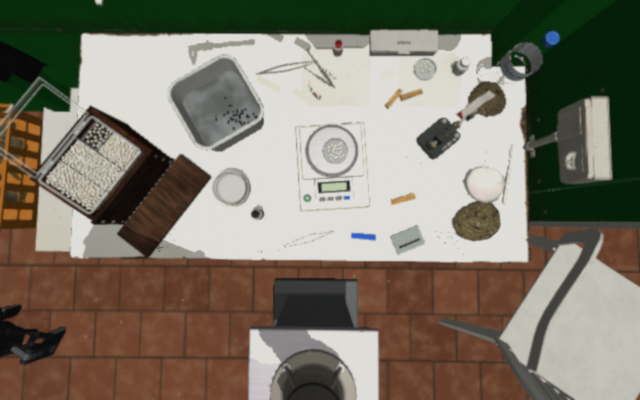

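View pics/sc0.png

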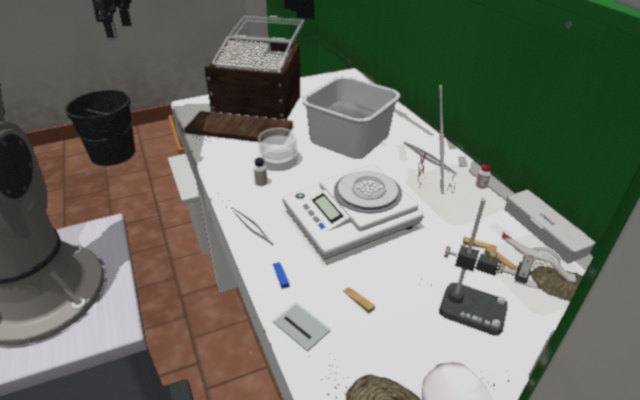

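Candidates for the wedge in the top view are the bamboo piece at (403,199), tan sticks at (392,98) and (412,93), and the blue look-alike at (363,237). The piece at (403,199) fits: it is pale bamboo and lies right of the front right corner. I'll confirm it in one enlarged crop.

Run:
```python
from h import *
a=cv2.imread('pics/top0.png');b=cv2.imread('pics/sc0.png')
A=cv2.resize(a[110:250,290:430],(560,560),interpolation=cv2.INTER_CUBIC)[:, :400] if 0 else cv2.resize(a[115:245,290:430],None,fx=2.8,fy=2.8,interpolation=2)
B=cv2.resize(b[180:320,270:430],None,fx=2.5,fy=2.5,interpolation=2)
h=max(A.shape[0],B.shape[0]);f=lambda x:cv2.copyMakeBorder(x,0,h-x.shape[0],0,0,0)
C=np.hstack([f(A),f(B)]);print(C.shape);cv2.imwrite('pics/crop1.png',C)
for n,im in(('top',a),('scene',b)):
    hsv=cv2.cvtColor(im,cv2.COLOR_BGR2HSV)
    m=cv2.inRange(hsv,(8,70,90),(28,255,255))
    k,l,s,c=cv2.connectedComponentsWithStats(m)
    for i in range(1,k):
        if s[i,4]>20 and s[i,4]<600:
            mm=(l==i).astype(np.uint8);r=cv2.minAreaRect(cv2.findNonZero(mm));bx=cv2.boxPoints(r)
            print(n,s[i],c[i].round(1),[onz(n,*p,.004)[:2].round(4).tolist() for p in bx] if s[i,4]>60 else '')
```

```text
(364, 792, 3)
top [386  89  36  19 198] [402.3  96. ] [[0.7398, -0.1701], [0.7801, -0.2604], [0.751, -0.2726], [0.7108, -0.1824]]
top [  0 104  11   4  43] [  4.9 105.5] 
top [480 106   6   9  24] [482.6 109.9] 
top [ 27 112  13   5  45] [ 34.2 113.5] 
top [ 18 137   7  11  32] [ 22.  140.9] 
top [ 26 140  14  13 141] [ 32.5 145.8] [[0.6186, 0.7387], [0.619, 0.7058], [0.588, 0.7041], [0.5877, 0.7368]]
top [ 24 192  11  11 100] [ 29.2 197.2] [[0.4854, 0.7355], [0.4856, 0.7105], [0.4603, 0.7089], [0.4601, 0.7339]]
top [391 194  24  10 127] [402.9 198.5] [[0.4754, -0.1914], [0.4926, -0.2494], [0.4796, -0.253], [0.4624, -0.195]]
top [528 226  16  13 144] [536.1 230.8] [[0.4121, -0.5304], [0.4126, -0.5668], [0.383, -0.5658], [0.3825, -0.5295]]
top [547 227  39  13 274] [559.4 231.4] [[0.3807, -0.5754], [0.4102, -0.5765], [0.4114, -0.668], [0.3819, -0.6667]]
top [  0 229  10  35 313] [  4.2 245.1] [[0.3918, 0.7889], [0.392, 0.7666], [0.3076, 0.7606], [0.3075, 0.7827]]
top [577 243   7   5  25] [580.8 244.6] 
top [547 251   6   9  33] [548.8 254.6] 
top [ 99 258  44   7 267] [120.3 261.1] [
[... 1273 characters left out ...]
8  39 302] [382.5 380.5] [[0.0798, -0.161], [0.0802, -0.178], [-0.0085, -0.1773], [-0.0088, -0.1605]]
scene [132 104  38   8  56] [150.1 107.5] 
scene [ 26 123  46  10  79] [ 48.6 127.7] [[-0.0491, 0.596], [0.0618, 0.5956], [0.0625, 0.5862], [-0.0478, 0.5868]]
scene [464 238   6   6  33] [466.3 240.5] 
scene [474 240  44  30 286] [494.6 253.7] [[0.7256, -0.1933], [0.7506, -0.1799], [0.7662, -0.2715], [0.7425, -0.2823]]
scene [537 269  40  27 335] [556.1 282.9] [[0.7569, -0.3128], [0.7954, -0.2914], [0.8207, -0.348], [0.7826, -0.3667]]
scene [344 288  30  24 238] [359.7 299.7] [[0.4635, -0.2001], [0.478, -0.1914], [0.4938, -0.2469], [0.4797, -0.2544]]
scene [548 290   8   4  21] [552.2 291.6]
```

View pics/crop1.png

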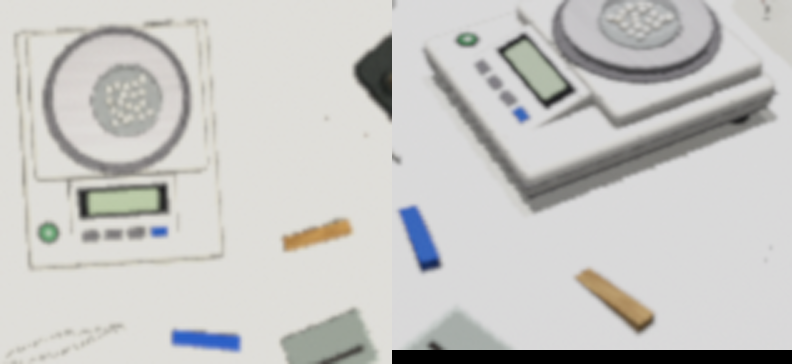

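The crop confirms it: the wedge has its thin end toward the balance at about (391,196) and its thick end at (415,202); the blue one lies in front. Next I'll find the short stud along the balance's right bottom edge in the scene view.

Run:
```python
from h import *
b=cv2.imread('pics/sc0.png')
B=cv2.resize(b[195:275,300:430],None,fx=6,fy=6,interpolation=2)
B=np.clip((B.astype(float)/255)**.8*255,0,255).astype(np.uint8)
cv2.imwrite('pics/crop2.png',B)
for n,u,v,z in(('top',369.3,206.4,.04),('top',301,210.7,.04),('top',295.7,126.8,.04),('top',364,122,.04)):print(onz(n,u,v,z)[:2].round(4))
```

```text
[ 0.4555 -0.1331]
[0.4435 0.0324]
[0.6501 0.048 ]
[ 0.6632 -0.12  ]
```

View pics/crop2.png

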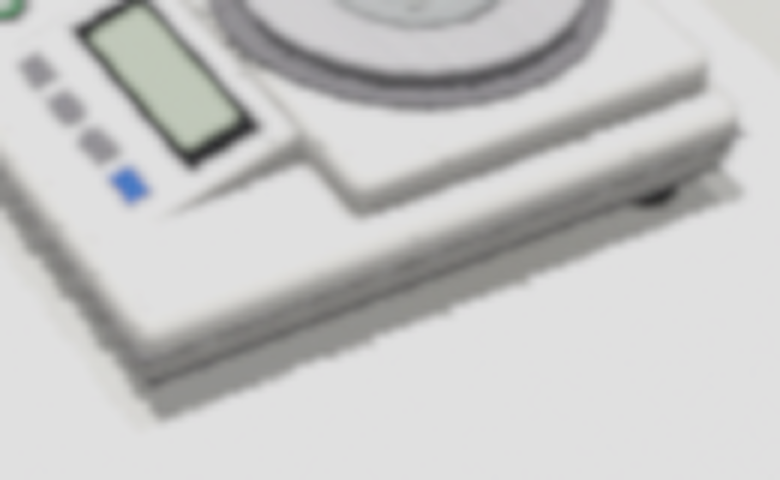

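Run:
```python
from h import *
C=np.array([.5531,-.0432]);yaw=.071
R=np.array([[np.cos(yaw),-np.sin(yaw)],[np.sin(yaw),np.cos(yaw)]])
for nm,u,v,z in(('rearfoot',409.2,229.5,0.0),('frontrighttop',325,252.5,.04),('shell bottom corner',325,259,.016)):
    p=onz('scene',u,v,z)[:2];print(nm,p.round(4),(R.T@(p-C)).round(4))
im=cv2.imread('pics/sc0.png');g=im.mean(2)
c=get_calibration('scene');E=np.array(c['extrinsics'])
def proj(P):
    q=np.linalg.inv(E)@np.append(P,1);x,y=q[0]/-q[2],-q[1]/-q[2];f=1+c['k1']*(x*x+y*y)
    return np.array([c['fx']*x*f+c['cx'],c['fy']*y*f+c['cy']])
for z in(.014,.011,.008,.005,.002):
    row=[]
    for x in np.arange(-.105,.106,.006):
        P=np.append(C+R@[x,-.084],z);u,v=proj(P)
        row.append(int(cv2.getRectSubPix(g.astype(np.float32),(1,1),(u,v))[0,0]))
    print(z,row)
G=np.clip((cv2.resize(im[195:275,300:430],None,fx=6,fy=6,interpolation=2).astype(float)-90)*2.5,0,255).astype(np.uint8)
cv2.imwrite('pics/crop3.png',G[180:])
```

```text
rearfoot [ 0.6438 -0.1127] [ 0.0855 -0.0757]
frontrighttop [ 0.4567 -0.1406] [-0.103  -0.0903]
shell bottom corner [ 0.4606 -0.1329] [-0.0986 -0.0829]
0.014 [192, 123, 122, 121, 119, 121, 120, 121, 120, 121, 120, 119, 120, 119, 119, 118, 118, 119, 118, 118, 116, 118, 117, 116, 118, 117, 118, 118, 117, 93, 46, 52, 109, 125, 151, 196]
0.011 [203, 135, 126, 125, 125, 125, 125, 125, 124, 125, 126, 124, 125, 124, 124, 124, 123, 123, 123, 122, 122, 122, 122, 122, 122, 122, 123, 123, 123, 120, 92, 83, 115, 124, 152, 171]
0.008 [205, 150, 125, 126, 126, 125, 125, 126, 125, 126, 126, 125, 124, 125, 125, 124, 124, 123, 123, 123, 123, 122, 122, 122, 123, 124, 123, 124, 123, 124, 120, 111, 122, 124, 140, 158]
0.005 [208, 181, 128, 133, 132, 133, 130, 132, 131, 141, 137, 130, 131, 131, 132, 129, 132, 129, 137, 134, 132, 131, 128, 133, 131, 130, 128, 130, 130, 128, 130, 129, 131, 130, 135, 158]
0.002 [213, 203, 163, 167, 165, 169, 162, 163, 160, 182, 176, 155, 158, 157, 173, 167, 168, 163, 171, 171, 164, 163, 153, 172, 168, 164, 161, 168, 168, 164, 163, 159, 166, 165, 167, 172]
```

View pics/crop3.png

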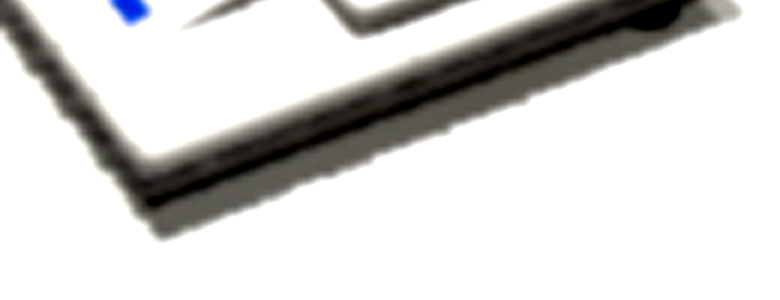

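```bash
cat >> h.py <<'E'
C=np.array([.5531,-.0432]);yaw=.071
Rb=np.array([[np.cos(yaw),-np.sin(yaw)],[np.sin(yaw),np.cos(yaw)]])
def cloud(name,d):
    c=get_calibration(name);K=np.array([[c['fx'],0,c['cx']],[0,c['fy'],c['cy']],[0,0,1.]])
    v,u=np.mgrid[:400,:640];p=cv2.undistortPoints(np.stack([u,v],-1).reshape(-1,1,2).astype(float),K,np.array([c['k1'],0,0,0,0.])).reshape(400,640,2)
    E=np.array(c['extrinsics']);q=np.stack([p[...,0]*d,-p[...,1]*d,-d],-1);return q@E[:3,:3].T+E[:3,3]
E
python3 - <<'E'
from h import *
for n,f in(('scene','sc0'),('top','top0')):
    P=cloud(n,np.load(f'pics/{f}.npy'));b=P.copy();b[...,:2]=(P[...,:2]-C)@Rb
    t=(abs(b[...,0])<.25)&(abs(b[...,1])<.25)&(b[...,2]<.02);print(n,'table z',np.median(b[...,2][t]))
    s=(b[...,2]>.034)&(b[...,2]<.046)&(abs(b[...,0])<.13)&(abs(b[...,1])<.11)
    q=b[s];print('shell top extents',np.percentile(q,[0.5,2,50,98,99.5],axis=0).round(4).tolist())
    if n=='scene':
        g=cv2.imread('pics/sc0.png').mean(2)
        for v in range(222,268,2):
            print(v,[(u,*(b[v,u]*1000).round().astype(int).tolist(),int(g[v,u])) for u in range(318,420,1) if -.12<b[v,u,0]<.11 and -.095<b[v,u,1]<-.04 and .0035<b[v,u,2]<.0175][:9])
        m=(g<70)&(b[...,2]<.03)&(abs(b[...,0])<.12)&(abs(b[...,1])<.1)
        for v,u in np.argwhere(m):print(u,v,(b[v,u]*1000).round().astype(int),end=';')
E
```

```text
scene table z 0.0005666774099720717
shell top extents [[-0.1023, -0.0859, 0.0341], [-0.1014, -0.0853, 0.0347], [-0.0682, -0.0489, 0.0405], [0.0894, 0.077, 0.0455], [0.0999, 0.0816, 0.0459]]
222 []
224 [(414, 90, -81, 16, 87), (415, 92, -82, 16, 92), (416, 94, -82, 15, 108)]
226 [(410, 81, -81, 15, 63), (411, 88, -76, 8, 52), (412, 92, -75, 5, 67)]
228 [(403, 65, -81, 16, 90), (404, 67, -82, 16, 84), (405, 69, -82, 16, 71), (406, 79, -74, 5, 57), (407, 80, -75, 5, 42), (408, 82, -76, 6, 36), (409, 84, -76, 4, 38)]
230 [(399, 56, -82, 16, 88), (400, 57, -83, 16, 92)]
232 [(393, 42, -82, 17, 87), (394, 46, -80, 14, 85), (395, 48, -80, 13, 94)]
234 [(388, 31, -82, 17, 87), (389, 34, -82, 16, 87)]
236 [(384, 23, -81, 14, 94)]
238 [(379, 12, -82, 16, 91), (380, 13, -84, 16, 94)]
240 [(373, -2, -83, 17, 86), (374, 1, -82, 16, 92), (375, 3, -82, 14, 99)]
242 [(369, -10, -82, 15, 93)]
244 [(364, -20, -83, 16, 96), (368, -7, -76, 4, 119)]
246 [(358, -32, -82, 16, 91), (359, -30, -82, 15, 96)]
248 [(352, -45, -82, 17, 87), (353, -43, -83, 16, 92), (354, -40, -82, 14, 99)]
250 [(347, -55, -82, 16, 86), (348, -52, -82, 15, 93), (349, -52, -84, 16, 105)]
252 [(342, -64, -82, 16, 89), (343, -63, -82, 16, 95)]
254 [(338, -73, -82, 15, 97)]
256 [(333, -83, -83, 16, 96)]
258 [(324, -99, -80, 16, 95), (326, -96, -82, 16, 83), (327, -94, -82, 15, 92), (328, -92, -81, 13, 104)]
260 []
262 []
264 []
266 []
410 226 [ 81 -81  15];411 226 [ 88 -76   8];412 226 [ 92 -75   5];407 227 [ 74 -82  16];408 227 [ 76 -82  15];409 227 [ 83 -77   8];410 227 [ 85 -77   8];411 227 [ 90 -75   4];406 228 [ 79 -74   5];407 228 [ 80 -75   5];408 228 [ 82 -76   6];409 228 [ 84 -76   4];410 228 [ 87 -76   3];top table z 0.0002773121389560984
shell top extents [[-0.103, -0.0828, 0.0344], [-0.1019, -0.0816, 0.0355], [-0.068, 0.0045, 0.0401], [0.1033, 0.0846, 0.0453], [0.1051, 0.0856, 0.0459]]
```

```bash
cat >> h.py <<'E'
import sys
from scipy.spatial.transform import Rotation as Ro
def go(x,y,z,ax=None):
    """report tool-frame shift (cm) to world target, and turn to tool y = +/- frame y; shift valid AFTER the turn if turn given"""
    s=monitor.observe();R=Ro.from_euler('xyz',s['tcp_rot']).as_matrix();p=s['position']
    ay=np.array([-np.sin(yaw),np.cos(yaw),0]);X=np.array([0,0,-1.])
    for sg in(1,-1):
        Rt=np.stack([X,sg*ay,np.cross(X,sg*ay)],1);rv=np.degrees(Ro.from_matrix(R.T@Rt).as_rotvec())
        print('turn',rv.round(2),'shift after turn cm',(Rt.T@(np.array([x,y,z])-p)*100).round(2))
    print('shift as is',(R.T@(np.array([x,y,z])-p)*100).round(2),'p',p.round(4),'F',s['wrist_force'].round(2),'t',s['t'],'w',round(s['grip_width'],4));print(R.round(3).tolist(),s['qpos'].round(2))
if __name__=='__main__': go(*map(float,sys.argv[1:4]))
E
python3 h.py .40 .15 .2; python3 h.py .42 -.20 .15
```

```text
turn [60.79 -0.11  0.07] shift after turn cm [  0.68 -35.82  14.16]
turn [-1.1921e+02 -8.0000e-02 -1.2000e-01] shift after turn cm [  0.68  35.82 -14.16]
shift as is [  0.74 -29.83 -24.36] p [0.2334 0.4972 0.2068] F [-0.26 -0.04  0.06] t 0.1 w 0.0854
[[-0.001, -0.905, 0.425], [-0.002, 0.425, 0.905], [-1.0, -0.0, -0.002]] [-1.17  0.31  0.01  1.51 -0.    1.32 -0.03]
turn [60.79 -0.11  0.07] shift after turn cm [  5.68 -70.87  13.67]
turn [-1.1921e+02 -8.0000e-02 -1.2000e-01] shift after turn cm [  5.68  70.87 -13.67]
shift as is [  5.81 -46.51 -55.18] p [0.2334 0.4972 0.2068] F [-0.26 -0.04  0.06] t 0.1 w 0.0854
[[-0.001, -0.905, 0.425], [-0.002, 0.425, 0.905], [-1.0, -0.0, -0.002]] [-1.17  0.31  0.01  1.51 -0.    1.32 -0.03]
```

```bash
python3 -m crank '[[[0,0,0],[6.75,0,0]],[[0,0,0],[6.75,0,0]],[[0,0,0],[6.75,0,0]],[[0,0,0],[6.75,0,0]],[[0,0,0],[6.75,0,0]],[[0,0,0],[6.75,0,0]],[[0,0,0],[6.75,0,0]],[[0,0,0],[6.75,0,0]],[[0,0,0],[6.8,0,0]]]' 0 30
python3 -m crank '[[[0,-3.6,1.4],[0,0,0]],[[0,-3.6,1.4],[0,0,0]],[[0,-3.6,1.4],[0,0,0]],[[0,-3.6,1.4],[0,0,0]],[[0,-3.6,1.4],[0,0,0]],[[0,-3.6,1.4],[0,0,0]],[[0,-3.6,1.4],[0,0,0]],[[0,-3.6,1.4],[0,0,0]],[[0,-3.6,1.4],[0,0,0]],[[0,-3.6,1.4],[0,0,0]],[[0,0,0],[0,0,0]]]'
python3 h.py .42 -.20 .15
```

```text
t: 0.85
position: [0.2334, 0.4975, 0.2072]
tcp_rot: [-2.031, 1.569, -1.966]
wrist_force: [-0.4, 0.0, 0.0]
grip_width: 0.0002
t: 1.77
position: [0.402, 0.1394, 0.2081]
tcp_rot: [-1.109, 1.566, -1.053]
wrist_force: [0.8, 0.2, 0.4]
grip_width: -0.0001
turn [-0.84  0.12  0.25] shift after turn cm [  5.81 -33.98  -0.62]
turn [179.16   0.4   -0.19] shift after turn cm [ 5.81 33.98  0.62]
shift as is [  5.96 -33.96  -0.13] p [0.402  0.1394 0.2081] F [0.76 0.17 0.39] t 1.7667 w -0.0001
[[0.002, -0.056, 0.998], [-0.004, 0.998, 0.056], [-1.0, -0.004, 0.002]] [-0.84  0.05  0.49  1.84 -0.02  1.26 -0.29]
```

```bash
python3 -m crank '[[[0,-3.5,0.1],[-0.84,0,0]],[[0,-3.5,0.1],[0,0,0.2]],[[0,-3.5,0.1],[0,0.1,0]],[[0,-3.5,0.1],[0,0,0]],[[0,-3.5,0.1],[0,0,0]],[[0,-3.5,0.1],[0,0,0]],[[0,-3.5,0.1],[0,0,0]],[[0,-3.5,0.1],[0,0,0]],[[0,-3.5,0.1],[0,0,0]],[[0,-3.0,0.1],[0,0,0]],[[0,0,0],[0,0,0]]]'
python3 h.py .437 -.207 .04
python3 - <<'E'
from h import *
im,d=shot('top','top1');shot('scene','sc1');
A=cv2.resize(im[100:260,290:450,::-1],None,fx=3.5,fy=3.5,interpolation=2);cv2.imwrite('pics/v1.png',A)
E
```

```text
t: 2.68
position: [0.4363, -0.202, 0.207]
tcp_rot: [-2.275, 1.567, -2.201]
wrist_force: [0.3, -1.4, 0.7]
grip_width: 0.0002
turn [ 0.19 -0.15  0.17] shift after turn cm [16.7  -0.5   0.03]
turn [-179.81   -0.27   -0.23] shift after turn cm [16.7   0.5  -0.03]
shift as is [16.71 -0.45  0.08] p [ 0.4363 -0.202   0.207 ] F [ 0.29 -1.42  0.72] t 2.6833 w 0.0002
[[-0.002, -0.074, 0.997], [-0.003, 0.997, 0.074], [-1.0, -0.003, -0.003]] [-0.32  0.21  0.86  1.72 -0.16  1.29  0.64]
```

```bash
python3 -m crank '[[[3,-0.5,0],[0,0,0]],[[3,0,0],[0,0,0]],[[3,0,0],[0,0,0]],[[3,0,0],[0,0,0]],[[3,0,0],[0,0,0]],[[2.5,0,0],[0,0,0]],[[1,0,0],[0,0,0]],[[0,0,0],[0,0,0]],[[0,0,0],[0,0,0]]]'
python3 - <<'E'
from h import *
im,d=shot('top','top2');im2,_=shot('scene','sc2')
A=cv2.resize(im[150:250,340:450,::-1],None,fx=3.6,fy=3.6,interpolation=2);B=cv2.resize(im2[210:350,280:420,::-1],(396,360+36),interpolation=2)
h=max(A.shape[0],B.shape[0]);f=lambda x:cv2.copyMakeBorder(x,0,h-x.shape[0],0,0,0)
cv2.imwrite('pics/v2.png',np.hstack([f(A),f(B)]));go(.437,-.207,.002)
E
```

```text
t: 3.53
position: [0.4383, -0.1975, 0.0221]
tcp_rot: [1.962, 1.566, 2.049]
wrist_force: [0.4, 1.1, 0.4]
grip_width: 0.0
turn [ 0.89  0.09 -0.14] shift after turn cm [ 2.14 -0.8  -0.31]
turn [-1.7911e+02  2.2000e-01  1.4000e-01] shift after turn cm [2.14 0.8  0.31]
shift as is [ 2.14 -0.8  -0.33] p [ 0.4395 -0.1988  0.0234] F [-0.08 -0.21  0.38] t 3.6333 w 0.0003
[[0.001, -0.086, 0.996], [0.003, 0.996, 0.086], [-1.0, 0.002, 0.002]] [-0.19  0.45  0.75  1.95 -0.39  0.89  0.85]
```

View pics/v2.png

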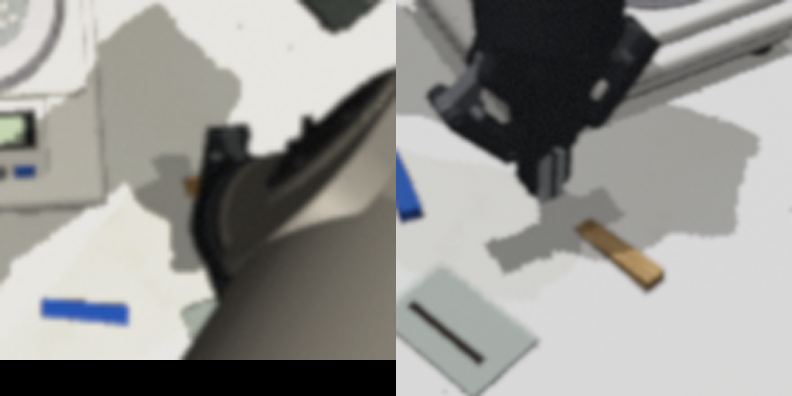

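```bash
python3 -m crank '[[[0,-0.8,0],[0.8,0,0]],[[1.0,0,0],[0,0,0]],[[0.5,0,0],[0,0,0]],[[0.4,0,0],[0,0,0]],[[0,0,0],[0,0,0]],[[0,0,0],[0,0,0]]]'
cat > see.py <<'E'
from h import *
n=sys.argv[1]
im,d=shot('scene',n);hsv=cv2.cvtColor(im,cv2.COLOR_RGB2HSV)
roi=np.zeros((400,640),np.uint8);roi[190:350,290:430]=1
m=cv2.inRange(hsv,(8,70,50),(28,255,255))*roi
k,l,s,c=cv2.connectedComponentsWithStats(m);i=1+np.argmax(s[1:,4])
q=np.argwhere(l==i)[:,::-1].astype(np.float32);P=np.array([onz('scene',*p,.005)[:2] for p in q]);b=(P-C)@Rb*1000
bx=cv2.boxPoints(cv2.minAreaRect(b.astype(np.float32)));print('area',s[i,4],'wedge box frame mm',bx.round(1).tolist())
if len(sys.argv)>2:
    cv2.imwrite(f'pics/{n}v.png',cv2.resize(im[200:330,290:430,::-1],None,fx=4,fy=4,interpolation=2))
s=monitor.observe();print('tcp frame',((s['position'][:2]-C)@Rb*1000).round(1));go(.4729,-.1141,.003)
E
python3 see.py w0 1
```

```text
t: 4.13
position: [0.438, -0.2062, 0.0023]
tcp_rot: [2.189, 1.566, 2.26]
wrist_force: [0.1, 0.6, -0.2]
grip_width: -0.0002
area 255 wedge box frame mm [[-101.80000305175781, -149.39999389648438], [-89.30000305175781, -204.3000030517578], [-73.30000305175781, -200.6999969482422], [-85.69999694824219, -145.8000030517578]]
tcp frame [-126.1 -154.6]
turn [ 0.03 -0.13 -0.21] shift after turn cm [-0.04  8.96  4.11]
turn [-179.97    0.33   -0.21] shift after turn cm [-0.04 -8.96 -4.11]
shift as is [-0.02  8.96  4.12] p [ 0.4382 -0.2064  0.0026] F [ 0.01  0.24 -0.37] t 4.1833 w -0.0003
[[-0.003, -0.071, 0.997], [0.003, 0.997, 0.071], [-1.0, 0.004, -0.002]] [-0.15  0.49  0.72  1.96 -0.43  0.85  0.88]
```

View pics/w0v.png

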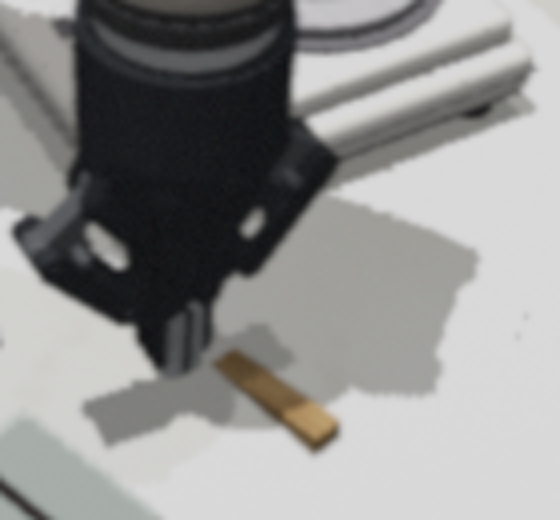

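```bash
python3 -m crank '[[[0.1,0,0],[0,0,0]],[[0,0,0.5],[0,0,0]],[[0,0,0.5],[0,0,0]],[[0,0,0.4],[0,0,0]],[[0,0,0.3],[0,0,0]],[[0,0,0.3],[0,0,0]],[[0,0,0.2],[0,0,0]],[[0,0,0],[0,0,0]],[[0,0,0],[0,0,0]]]'
python3 see.py w1 1
```

```text
t: 4.93
position: [0.4603, -0.205, 0.0017]
tcp_rot: [2.101, 1.567, 2.173]
wrist_force: [-0.5, 0.5, 1.4]
grip_width: -0.0003
area 248 wedge box frame mm [[-101.5999984741211, -150.39999389648438], [-89.0, -204.3000030517578], [-73.19999694824219, -200.60000610351562], [-85.69999694824219, -146.8000030517578]]
tcp frame [-104.1 -154.7]
turn [ 0.03 -0.12 -0.2 ] shift after turn cm [-0.13  8.97  1.91]
turn [-179.97    0.32   -0.18] shift after turn cm [-0.13 -8.97 -1.91]
shift as is [-0.1   8.97  1.92] p [ 0.4602 -0.2049  0.0017] F [0.3  0.75 0.08] t 4.9833 w -0.0002
[[-0.002, -0.071, 0.997], [0.003, 0.997, 0.071], [-1.0, 0.004, -0.002]] [-0.15  0.52  0.71  1.91 -0.44  0.87  0.86]
```

View pics/w1v.png

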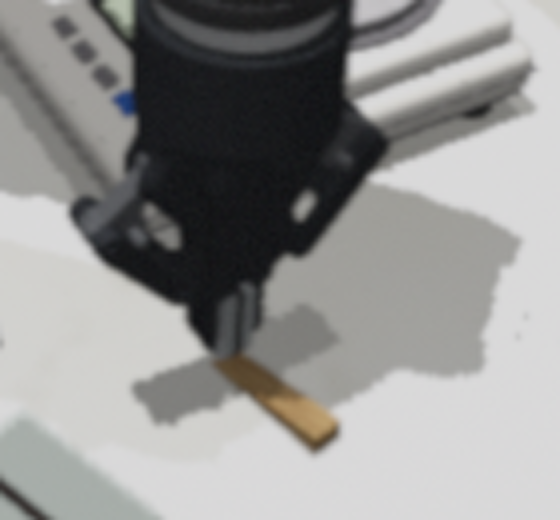

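```bash
python3 -m crank '[[[0,0,0.15],[0,0,0]],[[0,0,0.15],[0,0,0]],[[0,0,0.15],[0,0,0]],[[0,0,0.15],[0,0,0]],[[0,0,0],[0,0,0]]]'; python3 see.py w2
```

```text
t: 5.4
position: [0.4669, -0.2044, 0.0018]
tcp_rot: [1.955, 1.567, 2.027]
wrist_force: [0.1, -0.3, 0.1]
grip_width: 0.0001
area 250 wedge box frame mm [[-102.4000015258789, -149.60000610351562], [-89.0, -204.39999389648438], [-73.5999984741211, -200.60000610351562], [-87.0, -145.8000030517578]]
tcp frame [ -97.7 -154.7]
turn [ 0.05 -0.09 -0.19] shift after turn cm [-0.12  8.96  1.27]
turn [-1.7995e+02  3.0000e-01 -1.5000e-01] shift after turn cm [-0.12 -8.96 -1.27]
shift as is [-0.1   8.96  1.28] p [ 0.4666 -0.2044  0.0018] F [0.32 0.14 1.1 ] t 5.45 w 0.0001
[[-0.002, -0.072, 0.997], [0.003, 0.997, 0.072], [-1.0, 0.003, -0.002]] [-0.15  0.53  0.71  1.9  -0.45  0.88  0.85]
```

```bash
cat >> h.py <<'E'
def proj(name,P):
    c=get_calibration(name);E=np.array(c['extrinsics']);q=np.linalg.inv(E)@np.append(P,1);x,y=q[0]/-q[2],-q[1]/-q[2];f=1+c['k1']*(x*x+y*y)
    return np.array([c['fx']*x*f+c['cx'],c['fy']*y*f+c['cy']])
E
sed -i '/^if __name__/d' h.py
python3 - <<'E'
from h import *
for x in(-104,):
  for dx,dy in((0,0),(0,-11),(0,11),(8,-11),(-8,-11)):
    P=np.append(C+Rb@(np.array([x+dx,-154.7+dy])/1000),.0017);p=proj('scene',P);print(dx,dy,((p-[290,200])*4).round())
im=cv2.imread('pics/w2.png');A=cv2.resize(im[260:330,310:400],None,fx=8,fy=8,interpolation=2)
s=monitor.observe();p=proj('scene',s['position']);cv2.circle(A,tuple(int(v) for v in (p-[310,260])*8),4,(0,0,255),1);cv2.imwrite('pics/w2v.png',A)
E
```

```text
0 0 [214. 379.]
0 -11 [228. 398.]
0 11 [200. 360.]
8 -11 [245. 391.]
-8 -11 [210. 405.]
```

View pics/w2v.png

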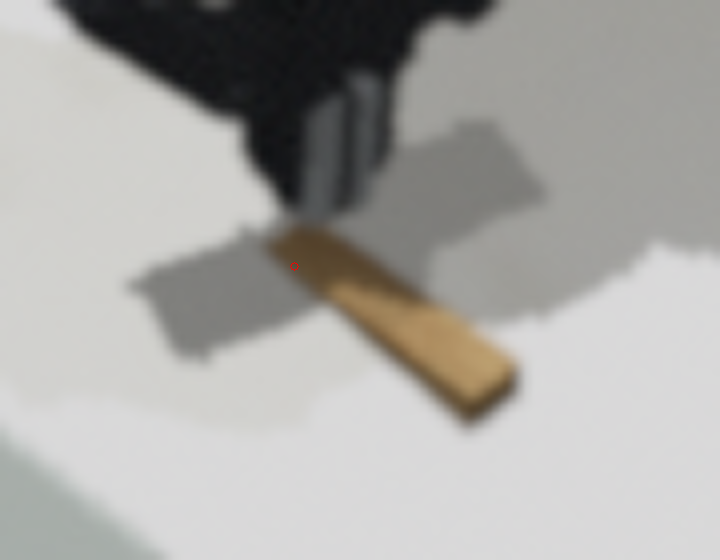

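Run:
```python
from h import *
P=cloud('scene',np.load('pics/w2.npy'));b=P.copy();b[...,:2]=(P[...,:2]-C)@Rb
for u in(346,349,352,356):
    print(u,[(v,*(b[v,u]*1000).round().astype(int).tolist()) for v in range(272,294,2)])
```

```text
346 [(272, -107, -163, 64), (274, -107, -163, 60), (276, -106, -163, 55), (278, -106, -162, 50), (280, -106, -163, 47), (282, -106, -163, 41), (284, -106, -164, 37), (286, -91, -141, 2), (288, -92, -142, -2), (290, -95, -148, 2), (292, -98, -153, 4)]
349 [(272, -104, -166, 65), (274, -102, -164, 59), (276, -102, -164, 54), (278, -102, -164, 49), (280, -102, -166, 47), (282, -102, -166, 42), (284, -102, -166, 37), (286, -102, -165, 32), (288, -103, -167, 30), (290, -91, -151, 3), (292, -94, -155, 3)]
352 [(272, -99, -167, 65), (274, -99, -167, 59), (276, -98, -167, 55), (278, -98, -167, 51), (280, -98, -167, 46), (282, -97, -167, 40), (284, -97, -167, 36), (286, -97, -166, 31), (288, -84, -148, 1), (290, -88, -154, 4), (292, -90, -158, 4)]
356 [(272, -91, -166, 59), (274, -92, -168, 57), (276, -91, -166, 50), (278, -91, -167, 47), (280, -91, -167, 42), (282, -90, -167, 37), (284, -90, -167, 32), (286, -77, -148, 2), (288, -78, -151, 0), (290, -80, -154, 0), (292, -84, -161, 4)]
```

Run:
```python
from h import *
# lowest dark pts of gripper near expected xy
for f,x,y,z in(('sc1',.4363,-.202,.207),('sc2',.4395,-.1988,.0234),('w0',.4382,-.2064,.0026),('w1',.4602,-.2049,.0017),('w2',.4666,-.2044,.0018)):
    P=cloud('scene',np.load(f'pics/{f}.npy'));m=(np.hypot(P[...,0]-x,P[...,1]-y)<.02)&(P[...,2]>.013)&(P[...,2]<z+.1)
    q=P[m];i=np.argsort(q[:,2])[:8];print(f,z,q[i].round(3).tolist()[:6],len(q))
print(monitor.observe())
print([a for a in dir(robot) if a[0]!='_'],robot.tcp_to_grasp)
```

```text
sc1 0.207 [[0.433, -0.206, 0.231], [0.432, -0.202, 0.232], [0.435, -0.208, 0.232], [0.432, -0.205, 0.232], [0.433, -0.208, 0.233], [0.433, -0.206, 0.233]] 1213
sc2 0.0234 [[0.435, -0.206, 0.047], [0.436, -0.208, 0.049], [0.447, -0.209, 0.05], [0.442, -0.21, 0.05], [0.435, -0.207, 0.05], [0.438, -0.21, 0.05]] 612
w0 0.0026 [[0.435, -0.215, 0.027], [0.433, -0.214, 0.028], [0.434, -0.212, 0.029], [0.44, -0.218, 0.029], [0.445, -0.218, 0.029], [0.436, -0.218, 0.03]] 570
w1 0.0017 [[0.456, -0.213, 0.026], [0.457, -0.212, 0.027], [0.468, -0.216, 0.029], [0.463, -0.217, 0.03], [0.457, -0.212, 0.03], [0.467, -0.217, 0.03]] 561
w2 0.0018 [[0.464, -0.212, 0.024], [0.463, -0.209, 0.026], [0.469, -0.215, 0.027], [0.463, -0.213, 0.028], [0.465, -0.215, 0.029], [0.476, -0.215, 0.029]] 554
{'t': 5.45, 'qpos': array([-0.15377427,  0.53372512,  0.7106478 ,  1.89544352, -0.44793514,
        0.87983744,  0.85409578]), 'joint_vel': array([ 0.00180229, -0.00186644,  0.00147665,  0.00543511,  0.00502027,
        0.00054723,  0.00204548]), 'joint_torque': array([-2.66304135e-02, -3.55212164e+01,  7.51758993e+00, -1.65600747e+01,
       -7.66001001e-03,  1.00241948e-02, -3.32470765e-03]), 'position': array([ 0.4666194 , -0.20442103,  0.00175344]), 'tcp_rot': array([2.01956943, 1.56703708, 2.0914811 ]), 'wrist_force': array([0.31684863, 0.14352883, 1.09535148]), 'ft_torque': array([-0.02455664, -0.04355067, -0.0275389 ]), 'grip_width': 0.0001019812779460614}
['PlanningError', 'tcp_to_grasp'] 0.0187
```

```bash
python3 -m crank '[[[0,0,-0.6],[0,0,0]],[[0,0,-0.6],[0,0,0]],[[0,0,-0.6],[0,0,0]],[[0.5,0,0],[0,0,0]],[[0.5,0,0],[0,0,0]],[[0.4,0,0],[0,0,0]],[[0.2,0,0],[0,0,0]],[[0.2,0,0],[0,0,0]],[[0,0,0],[0,0,0]],[[0,0,0],[0,0,0]]]'
cat >> see.py <<'E'
Q=cloud('scene',d);p=s['position'];m=(np.hypot(Q[...,0]-p[0],Q[...,1]-p[1])<.022)&(im.max(2)<110)&(hsv[...,1]<60)&(Q[...,2]>.002)
q=Q[m];q=q[np.argsort(q[:,2])];print('tip low z',q[:10:2].round(4).tolist())
E
python3 see.py w3
```

```text
t: 6.28
position: [0.4485, -0.2057, -0.0164]
tcp_rot: [2.104, 1.567, 2.175]
wrist_force: [-0.1, 0.6, 0.5]
grip_width: 0.0003
area 242 wedge box frame mm [[-101.80000305175781, -150.6999969482422], [-89.0, -204.3000030517578], [-73.0999984741211, -200.60000610351562], [-85.9000015258789, -146.89999389648438]]
tcp frame [-115.8 -154.8]
turn [ 0.04 -0.1  -0.19] shift after turn cm [-1.92  8.97  3.08]
turn [-1.7996e+02  2.9000e-01 -1.5000e-01] shift after turn cm [-1.92 -8.97 -3.08]
shift as is [-1.9   8.98  3.08] p [ 0.4485 -0.2058 -0.0162] F [ 0.16 -0.1   0.1 ] t 6.3333 w 0.0
[[-0.002, -0.072, 0.997], [0.003, 0.997, 0.072], [-1.0, 0.003, -0.002]] [-0.14  0.54  0.7   1.95 -0.47  0.82  0.89]
tip low z [[0.4439, -0.211, 0.0084], [0.4451, -0.2157, 0.0106], [0.4441, -0.2141, 0.0117], [0.4488, -0.2188, 0.0121], [0.4472, -0.2183, 0.0124]]
```

```bash
python3 -m crank '[[[0.2,0,0],[0,0,0]],[[0.2,0,0],[0,0,0]],[[0.1,0,0],[0,0,0]],[[0,0,0],[0,0,0]]]'
python3 -m crank '[[[0.1,0,0],[0,0,0]],[[0,0,0],[0,0,0]]]'
python3 -m crank '[[[0.1,0,0],[0,0,0]],[[0,0,0],[0,0,0]]]'
```

```text
t: 6.67
position: [0.4481, -0.2055, -0.0215]
tcp_rot: [2.119, 1.566, 2.191]
wrist_force: [0.1, -0.1, 0.1]
grip_width: 0.0002
t: 6.83
position: [0.4483, -0.2056, -0.0223]
tcp_rot: [2.059, 1.567, 2.13]
wrist_force: [-0.9, -0.3, 0.7]
grip_width: 0.0
t: 7.0
position: [0.4484, -0.2057, -0.0233]
tcp_rot: [2.028, 1.567, 2.1]
wrist_force: [-0.1, -0.2, 0.5]
grip_width: -0.0002
```

```bash
python3 see.py w4
```

```text
area 239 wedge box frame mm [[-101.80000305175781, -150.6999969482422], [-89.0, -204.3000030517578], [-73.4000015258789, -200.60000610351562], [-86.19999694824219, -147.0]]
tcp frame [-116.  -154.6]
turn [ 0.03 -0.1  -0.2 ] shift after turn cm [-2.63  8.96  3.1 ]
turn [-1.7997e+02  3.1000e-01 -1.6000e-01] shift after turn cm [-2.63 -8.96 -3.1 ]
shift as is [-2.6   8.97  3.1 ] p [ 0.4484 -0.2057 -0.0233] F [0.73 0.06 0.21] t 7.05 w -0.0
[[-0.002, -0.071, 0.997], [0.003, 0.997, 0.072], [-1.0, 0.003, -0.002]] [-0.13  0.55  0.69  1.96 -0.48  0.81  0.9 ]
tip low z [[0.4421, -0.2114, 0.0024], [0.4446, -0.2136, 0.0037], [0.4514, -0.2175, 0.0047], [0.4528, -0.218, 0.0069], [0.4446, -0.217, 0.0074]]
```

```bash
python3 -m crank '[[[0,0,0.3],[0,0,0]],[[0,0,0.3],[0,0,0]],[[0,0,0.2],[0,0,0]],[[0,0,0.2],[0,0,0]],[[0,0,0.2],[0,0,0]],[[0,0,0],[0,0,0]]]';python3 see.py w5
```

```text
t: 7.55
position: [0.461, -0.2047, -0.0232]
tcp_rot: [1.955, 1.567, 2.027]
wrist_force: [0.4, 0.4, 0.3]
grip_width: 0.0
area 208 wedge box frame mm [[-96.5999984741211, -157.89999389648438], [-90.69999694824219, -205.10000610351562], [-75.5999984741211, -203.1999969482422], [-81.5, -156.0]]
tcp frame [-103.7 -154.6]
turn [ 0.06 -0.09 -0.19] shift after turn cm [-2.63  8.96  1.86]
turn [-1.7994e+02  2.9000e-01 -1.4000e-01] shift after turn cm [-2.63 -8.96 -1.86]
shift as is [-2.6   8.97  1.87] p [ 0.4607 -0.2048 -0.0233] F [ 0.13  1.14 -0.17] t 7.6 w -0.0001
[[-0.002, -0.072, 0.997], [0.003, 0.997, 0.072], [-1.0, 0.003, -0.002]] [-0.13  0.56  0.68  1.93 -0.48  0.82  0.89]
tip low z [[0.4709, -0.2177, 0.0026], [0.456, -0.2118, 0.0034], [0.4569, -0.2136, 0.0049], [0.4661, -0.2163, 0.0058], [0.4592, -0.2159, 0.0063]]
```

```bash
python3 -m crank '[[[0,0,0.2],[0,0,0]],[[0,0,0.2],[0,0,0]],[[0,0,0],[0,0,0]],[[0,0,-0.5],[0,0,0]],[[0,0,-1],[0,0,0]],[[0,0,-1],[0,0,0]],[[0,0,0],[0,0,0]]]';python3 see.py w6;python3 - <<'E'
from h import *
im,d=shot('top','t6');hsv=cv2.cvtColor(im,cv2.COLOR_RGB2HSV);m=cv2.inRange(hsv,(8,60,40),(28,255,255));m[:,:375]=0;m[:180]=0;m[215:]=0;m[:,430:]=0
print((m>0).sum(),cv2.boundingRect(m))
E
```

```text
t: 8.18
position: [0.4364, -0.2066, -0.0232]
tcp_rot: [2.21, 1.565, 2.279]
wrist_force: [-0.8, 0.0, -0.2]
grip_width: -0.0
area 238 wedge box frame mm [[-92.69999694824219, -148.89999389648438], [-91.30000305175781, -205.1999969482422], [-77.0999984741211, -204.8000030517578], [-78.4000015258789, -148.60000610351562]]
tcp frame [-126.9 -154.7]
turn [-0.09 -0.15 -0.25] shift after turn cm [-2.62  8.96  4.18]
turn [179.91  -0.39   0.23] shift after turn cm [-2.62 -8.96 -4.18]
shift as is [-2.59  8.98  4.16] p [ 0.4375 -0.2065 -0.0232] F [ 0.69  0.27 -0.37] t 8.2333 w -0.0001
[[-0.003, -0.069, 0.998], [0.004, 0.998, 0.069], [-1.0, 0.004, -0.003]] [-0.13  0.53  0.69  1.98 -0.47  0.8   0.91]
tip low z [[0.4322, -0.214, 0.0029], [0.4369, -0.2185, 0.0056], [0.4382, -0.2194, 0.006], [0.4324, -0.2172, 0.0064], [0.4439, -0.2184, 0.0069]]
26 (391, 195, 6, 6)
```

```bash
python3 -m crank '[[[-2,0,0],[0,0,0]],[[0,-2.8,0],[0,0,0]],[[0,-2.8,0],[0,0,0]],[[0,-2.8,0],[0,0,0]],[[0,0,2.1],[0,0,0]],[[0,0,2.1],[0,0,0]],[[0,0,0],[0,0,0]],[[1,0,0],[0,0,0]],[[0.8,0,0],[0,0,0]],[[0,0,0],[0,0,0]],[[0,0,0],[0,0,0]]]';python3 see.py w7 1
```

```text
t: 9.2
position: [0.4855, -0.2867, -0.0226]
tcp_rot: [2.295, 1.565, 2.366]
wrist_force: [-0.1, 1.4, 0.8]
grip_width: 0.0003
area 70 wedge box frame mm [[-92.0999984741211, -169.10000610351562], [-79.9000015258789, -169.8000030517578], [-78.80000305175781, -149.89999389648438], [-90.9000015258789, -149.1999969482422]]
tcp frame [ -84.6 -238.1]
turn [-0.02 -0.23 -0.27] shift after turn cm [-2.54 17.31 -0.05]
turn [179.98  -0.42   0.35] shift after turn cm [ -2.54 -17.31   0.05]
shift as is [-2.46 17.32 -0.06] p [ 0.4856 -0.2867 -0.0224] F [-0.04  0.27 -0.22] t 9.25 w -0.0005
[[-0.004, -0.071, 0.997], [0.004, 0.997, 0.071], [-1.0, 0.005, -0.004]] [ 0.03  0.66  0.67  1.75 -0.5   0.91  0.99]
tip low z [[0.5059, -0.2882, 0.0025], [0.4884, -0.297, 0.0035], [0.4764, -0.2821, 0.0038], [0.4823, -0.2982, 0.0059], [0.4806, -0.298, 0.0066]]
```

View pics/w7v.png

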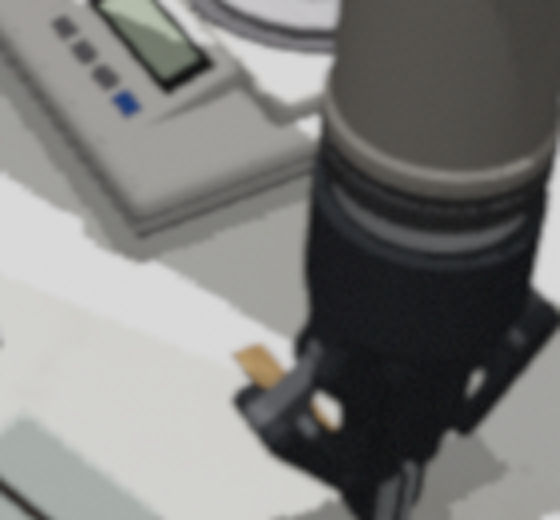

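```bash
python3 -m crank '[[[0,1,0],[0,0,0]],[[0,0.8,0],[0,0,0]],[[0,0.4,0],[0,0,0]],[[0,0.4,0],[0,0,0]],[[0,0.5,0],[0,0,0]],[[0,0.5,0],[0,0,0]],[[0,0.5,0],[0,0,0]],[[0,0.4,0],[0,0,0]],[[0,0.2,0],[0,0,0]],[[0,0,0],[0,0,0]]]';python3 see.py w8
```

```text
t: 10.08
position: [0.484, -0.2394, -0.0215]
tcp_rot: [1.997, 1.566, 2.07]
wrist_force: [-0.3, -0.6, -1.3]
grip_width: 0.0001
area 5 wedge box frame mm [[-91.19999694824219, -173.0], [-90.30000305175781, -179.5], [-89.0, -179.3000030517578], [-89.9000015258789, -172.8000030517578]]
tcp frame [ -82.9 -191.3]
turn [ 0.06 -0.1  -0.2 ] shift after turn cm [-2.44 12.63 -0.21]
turn [-1.7994e+02  3.2000e-01 -1.6000e-01] shift after turn cm [ -2.44 -12.63   0.21]
shift as is [-2.4  12.64 -0.2 ] p [ 0.484  -0.2399 -0.0214] F [-0.91  0.1   0.98] t 10.1333 w 0.0002
[[-0.002, -0.072, 0.997], [0.003, 0.997, 0.072], [-1.0, 0.004, -0.002]] [-0.06  0.62  0.68  1.83 -0.5   0.88  0.93]
tip low z [[0.487, -0.2505, 0.0045], [0.4783, -0.247, 0.005], [0.4735, -0.2294, 0.0069], [0.4842, -0.252, 0.0077], [0.4879, -0.2516, 0.0078]]
```

```bash
cat > tip.py <<'E'
from h import *
for n,(v0,v1,u0,u1) in(('top',(180,215,355,420)),('scene',(215,320,315,400))):
    im,d=shot(n,sys.argv[1]+n);hsv=cv2.cvtColor(im,cv2.COLOR_RGB2HSV);m=cv2.inRange(hsv,(7,60,35),(30,255,255));r=np.zeros_like(m);r[v0:v1,u0:u1]=m[v0:v1,u0:u1]
    k,l,s,c=cv2.connectedComponentsWithStats(r)
    for i in range(1,k):
        if s[i,4]<6: continue
        q=np.argwhere(l==i)[:,::-1];P=(np.array([onz(n,*p,.003)[:2] for p in q.astype(float)])-C)@Rb*1000
        y1=P[:,1].max();e=P[P[:,1]>y1-8];print(n,s[i].tolist(),'y',P[:,1].min().round(1),y1.round(1),'x all',P[:,0].min().round(1),P[:,0].max().round(1),'x at tip',e[:,0].min().round(1),e[:,0].max().round(1))
s=monitor.observe();print('tcp frame',((s['position'][:2]-C)@Rb*1000).round(1),s['position'][2].round(4),s['wrist_force'].round(2),s['t'])
E
python3 tip.py a1
python3 - <<'E'
from h import *
a=cv2.imread('pics/a1top.png')[160:240,340:440];b=cv2.imread('pics/a1scene.png')[200:320,300:420]
cv2.imwrite('pics/v8.png',np.hstack([cv2.resize(a,(400,400*80//100),interpolation=2)[:320],cv2.resize(b,(320,320),interpolation=2)]))
E
```

```text
top [382, 195, 25, 7, 140] y -182.1 -121.0 x all -92.0 -77.9 x at tip -91.4 -78.5
scene [357, 298, 3, 4, 7] y -178.1 -171.5 x all -90.0 -87.2 x at tip -90.0 -87.2
tcp frame [ -83.  -191.9] -0.0214 [ 0.6  -1.01  0.22] 10.2333
```

View pics/v8.png

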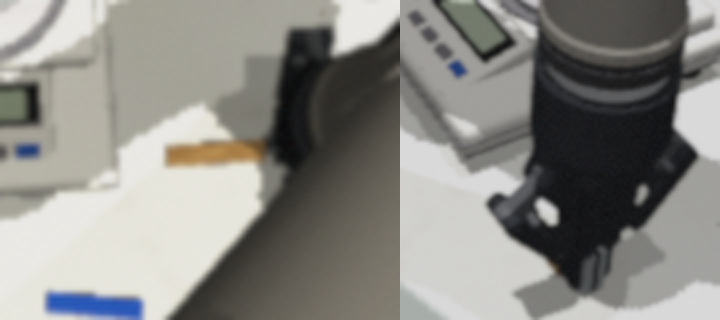

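```bash
python3 -m crank '[[[0.05,0,-0.2],[0,0,0]],[[0,0.4,0],[0,0,0]],[[0,0.5,0],[0,0,0]],[[0,0.5,0],[0,0,0]],[[0,0.5,0],[0,0,0]],[[0,0.5,0],[0,0,0]],[[0,0.4,0],[0,0,0]],[[0,0.2,0],[0,0,0]],[[0,0,0],[0,0,0]]]';python3 tip.py a2
```

```text
t: 10.98
position: [0.4799, -0.2094, -0.0219]
tcp_rot: [1.983, 1.566, 2.056]
wrist_force: [0.8, -0.2, -0.4]
grip_width: -0.0003
top [369, 195, 26, 7, 143] y -152.1 -88.5 x all -90.8 -76.2 x at tip -89.4 -78.9
tcp frame [ -84.9 -161.6] -0.0217 [-0.81 -0.87  0.44] 11.0833
```

```bash
python3 -m crank '[[[0,0.4,0],[0,0,0]],[[0,0.5,0],[0,0,0]],[[0,0.5,0],[0,0,0]],[[0,0.5,0],[0,0,0]],[[0,0.5,0],[0,0,0]],[[0,0.3,0],[0,0,0]],[[0,0.2,0],[0,0,0]],[[0,0,0],[0,0,0]]]';python3 tip.py a3
```

```text
t: 11.75
position: [0.4777, -0.1806, -0.0218]
tcp_rot: [2.012, 1.566, 2.084]
wrist_force: [0.8, 0.0, 0.5]
grip_width: 0.0001
top [369, 196, 14, 6, 76] y -121.2 -88.3 x all -91.0 -76.8 x at tip -89.4 -78.9
tcp frame [ -85.  -132.6] -0.0217 [-0.5  -0.42 -0.49] 11.85
```

```bash
for i in 1; do python3 -m crank '[[[0,0.2,0],[0,0,0]],[[0,0.2,0],[0,0,0]],[[0,0.1,0],[0,0,0]],[[0,0,0],[0,0,0]]]';python3 -m crank '[[[0,0.1,0],[0,0,0]],[[0,0,0],[0,0,0]]]'; done; python3 tip.py a4
```

```text
t: 12.18
position: [0.4773, -0.1762, -0.0217]
tcp_rot: [2.026, 1.567, 2.098]
wrist_force: [-0.2, 0.1, -0.5]
grip_width: 0.0001
t: 12.35
position: [0.4773, -0.1753, -0.0217]
tcp_rot: [2.033, 1.567, 2.105]
wrist_force: [-0.5, 0.4, -0.3]
grip_width: -0.0001
top [369, 196, 11, 6, 60] y -113.8 -88.3 x all -90.4 -76.7 x at tip -89.4 -76.7
tcp frame [ -85.  -126.6] -0.0217 [-0.62 -1.21 -0.07] 12.45
```

```bash
python3 -m crank '[[[0,0.1,0],[0,0,0]],[[0,0,0],[0,0,0]]]' | grep -E 'pos|force';python3 -m crank '[[[0,0.1,0],[0,0,0]],[[0,0,0],[0,0,0]]]' | grep -E 'pos|force';python3 -m crank '[[[0,0.1,0],[0,0,0]],[[0,0,0],[0,0,0]]]'| grep -E 'pos|force'
```

```text
position: [0.4772, -0.1744, -0.0217]
wrist_force: [0.8, 0.1, 0.9]
position: [0.4771, -0.1733, -0.0217]
wrist_force: [0.0, 0.3, 0.4]
position: [0.4771, -0.1723, -0.0217]
wrist_force: [-0.7, -0.4, 0.4]
```

```bash
python3 -m crank '[[[0,0.1,0],[0,0,0]],[[0,0,0],[0,0,0]]]' | grep -E 'pos|force';python3 -m crank '[[[0,0.1,0],[0,0,0]],[[0,0,0],[0,0,0]]]' | grep -E 'pos|force'; python3 tip.py a5
```

```text
position: [0.477, -0.1713, -0.0217]
wrist_force: [0.5, -0.2, -0.1]
position: [0.477, -0.1704, -0.0217]
wrist_force: [-0.5, 1.1, -0.1]
top [369, 196, 10, 6, 50] y -110.9 -88.3 x all -90.4 -76.7 x at tip -89.4 -76.7
tcp frame [ -85.  -121.5] -0.0217 [ 0.47  0.29 -0.56] 13.3833
```

```bash
python3 -m crank '[[[0,0.1,0],[0,0,0]],[[0,0,0],[0,0,0]]]' | grep -E 'pos|force';python3 -m crank '[[[0,0.1,0],[0,0,0]],[[0,0,0],[0,0,0]]]' | grep -E 'pos|force'; python3 -m crank '[[[0,0.1,0],[0,0,0]],[[0,0,0],[0,0,0]]]' | grep -E 'pos|force'
```

```text
position: [0.4769, -0.1699, -0.0216]
wrist_force: [-0.5, -0.7, -0.9]
position: [0.4769, -0.1695, -0.0216]
wrist_force: [0.2, -3.3, -0.7]
position: [0.4768, -0.1691, -0.0215]
wrist_force: [0.4, -4.5, -0.4]
```

```bash
python3 tip.py a6
```

```text
top [369, 196, 9, 6, 45] y -108.2 -88.3 x all -90.2 -76.7 x at tip -89.4 -76.7
tcp frame [ -85.  -120.1] -0.0215 [ 0.65 -5.   -1.29] 13.9833
```

```bash
python3 -m crank '[[[0,-0.5,0],[0,0,0]],[[0,-1,0],[0,0,0]],[[0,-1,0],[0,0,0]],[[-2,0,0],[0,0,0]],[[-3,0,0],[0,0,0]],[[-3,0,0],[0,0,0]],[[0,0,0],[0,0,0]],[[0,0,0],[0,0,0]]]'; python3 tip.py b1
python3 - <<'E'
from h import *
P=C+Rb@np.array([-.085,-.065]);go(*P,.027)
E
```

```text
t: 14.65
position: [0.4802, -0.1938, 0.06]
tcp_rot: [0.876, 1.567, 0.947]
wrist_force: [1.1, -0.2, -1.4]
grip_width: -0.0002
top [369, 196, 9, 6, 50] y -109.2 -88.3 x all -90.1 -76.7 x at tip -89.4 -76.7
scene [327, 256, 17, 17, 138] y -109.5 -71.6 x all -90.1 -74.4 x at tip -90.1 -75.8
tcp frame [ -85.4 -143.5] 0.0576 [-0.01  0.37  0.75] 14.75
turn [ 0.02 -0.17 -0.28] shift after turn cm [3.06 7.85 0.04]
turn [-179.98    0.44   -0.26] shift after turn cm [ 3.06 -7.85 -0.04]
shift as is [3.1  7.83 0.06] p [ 0.4781 -0.1924  0.0576] F [-0.01  0.37  0.75] t 14.75 w 0.0002
[[-0.003, -0.071, 0.997], [0.005, 0.997, 0.071], [-1.0, 0.005, -0.003]] [-0.23  0.47  0.77  1.83 -0.38  1.    0.77]
```

```bash
python3 -m crank '[[[0,2.6,0],[0,0,0]],[[0,2.6,0],[0,0,0]],[[0,2.6,0],[0,0,0]],[[0,0,0],[0,0,0]],[[1,0,0],[0,0,0]],[[1,0,0],[0,0,0]],[[1,0,0],[0,0,0]],[[0.3,0,0],[0,0,0]],[[0,0,0],[0,0,0]],[[0,0,0],[0,0,0]]]'; python3 see.py b2
```

```text
t: 15.58
position: [0.4725, -0.1158, 0.025]
tcp_rot: [2.351, 1.567, 2.42]
wrist_force: [-0.8, -0.6, -0.3]
grip_width: -0.0003
area 129 wedge box frame mm [[-91.0999984741211, -73.9000015258789], [-89.5999984741211, -110.4000015258789], [-75.19999694824219, -109.80000305175781], [-76.69999694824219, -73.30000305175781]]
tcp frame [-85.1 -66.6]
turn [-0.04 -0.11 -0.17] shift after turn cm [2.24 0.16 0.  ]
turn [ 1.7995e+02 -2.7000e-01  1.7000e-01] shift after turn cm [ 2.24 -0.16 -0.  ]
shift as is [2.24 0.15 0.01] p [ 0.473  -0.1157  0.0254] F [-0.28  0.56  0.13] t 15.6333 w -0.0003
[[-0.002, -0.07, 0.998], [0.003, 0.998, 0.07], [-1.0, 0.003, -0.002]] [-0.37  0.46  0.74  1.94 -0.39  0.9   0.64]
tip low z [[0.4827, -0.1226, 0.0048], [0.4652, -0.1311, 0.0148], [0.459, -0.1156, 0.0152], [0.4803, -0.1309, 0.0158], [0.46, -0.13, 0.016]]
```

```bash
python3 -m crank '[[[0.3,0.1,0],[0,0,0]],[[0.3,0,0],[0,0,0]],[[0.1,0,0],[0,0,0]],[[0,0,0],[0,0,0]]]'| grep -E 'pos|force'; for i in 1; do python3 -m crank '[[[0.1,0,0],[0,0,0]],[[0,0,0],[0,0,0]]]'| grep -E 'pos|force'; python3 -m crank '[[[0.1,0,0],[0,0,0]],[[0,0,0],[0,0,0]]]'| grep -E 'pos|force';  done
```

```text
position: [0.4728, -0.1136, 0.0183]
wrist_force: [-0.3, -0.1, -0.8]
position: [0.4729, -0.1138, 0.0175]
wrist_force: [0.7, -0.5, 0.2]
position: [0.4731, -0.1138, 0.0167]
wrist_force: [-0.2, 0.6, 0.5]
```

```bash
python3 -m crank '[[[0.1,0,0],[0,0,0]],[[0,0,0],[0,0,0]]]'| grep -E 'pos|force'; python3 -m crank '[[[0.1,0,0],[0,0,0]],[[0,0,0],[0,0,0]]]'| grep -E 'pos|force'
```

```text
position: [0.4732, -0.1138, 0.0165]
wrist_force: [-2.0, 0.4, 7.9]
position: [0.4732, -0.1139, 0.0163]
wrist_force: [-4.8, 1.4, 15.1]
```

```bash
python3 -m crank '[[[-0.06,0,0],[0,0,0]],[[0,0,0],[0,0,0]],[[0,0,0],[0,0,0]]]'| grep -E 'pos|force'; python3 -m crank '[[[0,0,0],[0,0,0]],[[0,0,0],[0,0,0]],[[0,0,0],[0,0,0]],[[0,0,0],[0,0,0]],[[0,0,0],[0,0,0]],[[0,0,0],[0,0,0]],[[0,0,0],[0,0,0]],[[0,0,0],[0,0,0]],[[0,0,0],[0,0,0]]]'| grep -E 'pos|force'; python3 tip.py c1
```

```text
position: [0.4732, -0.1138, 0.0165]
wrist_force: [-2.1, 0.8, 11.0]
position: [0.4732, -0.1138, 0.0165]
wrist_force: [-2.6, 1.1, 10.6]
scene [327, 257, 17, 16, 132] y -108.7 -72.1 x all -90.1 -74.4 x at tip -90.1 -75.8
tcp frame [-84.7 -64.8] 0.0165 [-3.69  1.7  10.71] 17.7333
```

```bash
python3 -m crank '[[[-0.1,0,0],[0,0,0]],[[-0.5,0,0],[0,0,0]],[[-3,0,0],[0,0,0]],[[-4,0,0],[0,0,0]],[[-4,0,0],[0,0,0]],[[0,-4,0],[0,0,0]],[[0,-4,0],[0,0,0]],[[0,-4,0],[0,0,0]],[[0,-4,0],[0,0,0]],[[0,-3,0],[0,0,0]],[[0,0,0],[0,0,0]]]'| grep -E 'pos|force|t:'; python3 tip.py d1
python3 - <<'E'
from h import *
for n,f0 in(('top','top0'),('scene','sc0')):
    a=cv2.imread(f'pics/{f0}.png');b=cv2.imread(f'pics/d1{n}.png')
    sl=(slice(115,180),slice(292,372)) if n=='top' else (slice(165,235),slice(290,425))
    g=lambda i:cv2.Canny(i[sl],40,120).astype(np.float32)
    g2=lambda i:cv2.cvtColor(i[sl],cv2.COLOR_BGR2GRAY).astype(np.float32)
    print(n,cv2.phaseCorrelate(g(a),g(b)),cv2.phaseCorrelate(g2(a),g2(b)))
a=cv2.imread('pics/d1top.png')[90:250,280:440];b=cv2.imread('pics/d1scene.png')[165:300,270:430]
cv2.imwrite('pics/vf.png',np.hstack([cv2.resize(a,(380,380),interpolation=2),cv2.resize(b,(420,380),interpolation=2)]))
E
```

```text
t: 18.65
position: [0.4838, -0.3132, 0.1312]
tcp_rot: [-2.137, 1.565, -2.076]
wrist_force: [-0.8, -1.1, 0.3]
top [369, 196, 9, 6, 47] y -109.2 -88.3 x all -89.6 -76.7 x at tip -89.4 -76.7
scene [327, 257, 17, 16, 139] y -109.9 -71.6 x all -89.8 -74.4 x at tip -89.3 -75.8
tcp frame [ -85.8 -256.9] 0.1303 [ 0.1   0.33 -0.26] 18.75
top ((0.03555529796607004, 0.02968176145916601), 0.7857338266240226) ((-0.14119487599023017, 0.01708868511600059), 0.897300746705797)
scene ((0.6616667201178359, 0.007990051529446873), 0.58734729574541) ((0.6120201820379663, -0.3790162280761322), 0.46327773965435265)
```

View pics/vf.png

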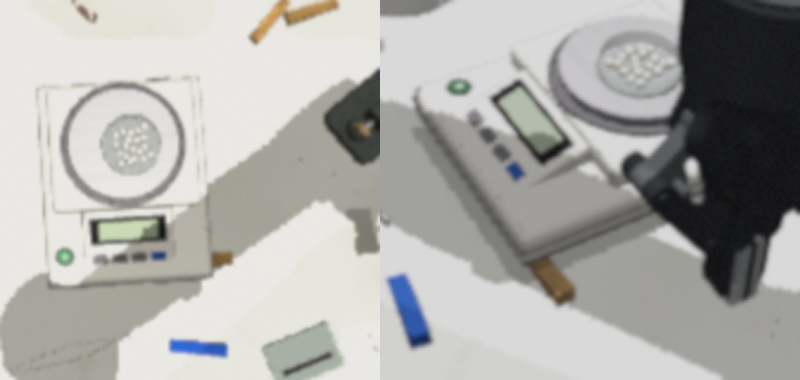

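```bash
python3 -c "from workcell import close_job; print(close_job())"
```

```text
the job is handed in; nothing more can be done
None
```

The wedge is jammed under the short foot, the corner no longer dips when pressed, and I handed the job in at about 19 s of robot time.

- **Wedge:** I straightened the bamboo wedge with a sideways nudge near its thin end, then pushed it in thin end first with the shut fingers. I stopped when the resistance reached about 5 N. Its thick end ended about 24 mm outside the balance's side.
- **Press test:** I pressed the corner above the foot. The force rose from 8 to 15 N over about 0.2 mm, and then I held about 11 N for 1 s. The corner did not dip, where a rocking foot would have dropped 5 mm.
- **Afterwards:** The wedge had not moved. In the top view the balance had shifted less than about 0.15 px (about 0.3 mm). The dish, the blue look-alike and the other items in view looked undisturbed.

**Checks that disagreed or fell short:**
- The robot reports fingertip height about 24 mm lower than it really is. Both the depth images and touching the balance showed this, and I corrected for it. My first sideways nudge passed above the wedge without touching anything.
- The short foot could not be seen in either camera. I placed it from the rear foot and the description, and where the push met resistance agreed with that to within about 3 mm.
- The press reading touched 15.1 N for a moment, against the 15 N limit, before I eased off.
- The scene view's shift check (0.66 px) meant little because the arm was in the way.

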